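# Ring up the crockery on the till mat

### The arm

A 6-joint arm with a two-finger parallel gripper is mounted at the origin on the work surface. World frame = base frame: x ahead of the robot, y to its left, z up, the work surface at z = 0. Lengths are in m, angles in rad, forces in N, time in s.
With the tool pointing down it reaches from about 0.225 to 0.875 m from the base axis. Payload 3.4 kg.
Tool frame: the origin (TCP) lies at the very end of the fingers, on their centre line; the grasp point (between the pads) lies manip.grip_point_offset behind it (manip.grip_point_offset is the distance from the TCP to the grasp point, in m); z points along the fingers, y is the line along which they close (so a half turn about z gives the same grasp; the last joint's range is limited). The gripper opens to 85 mm and grips with 20 to 120 N. Pads are 22 mm wide; open, the fingers measure 114 mm over their backs; the gripper's body (76 mm by 85 mm) begins 54 mm behind the grasp point. The pads swing forward as they close: fully open they stand 13 mm farther back than shut.
Start: joints at [-1.442, 0.276, 1.505, -0, 1.361, -0.121], TCP at [0.142, -0.557, 0.193] pointing down, gripper open.
Joint ranges: [-2.89, 2.89], [-0.75, 2.08], [0.22, 2.7], [-1.18, 4.32], [0.11, 2.71], [-2.7, 2.7]. Speed limits (rad/s): [2.57, 2.57, 3.14, 3.14, 3.14, 3.14].

### API

Orientations are given as a unit quaternion [w, x, y, z].
In Python, from rig import manip gives the robot as it stands.
- The arm moves only by the shell command python3 -m pendant 'ROWS' [FORCE]. ROWS is JSON, a list of rows, each an object of numbers: "jaw": the opening, from -1 (shut) to 1 (fully open); "tx", "ty", "tz": the shift along the world's x, y, z in cm; "ax", "ay", "az": the turn, a rotation vector about the world's x, y, z in degrees. In form: [{"jaw": .., "tx": .., "ty": .., "tz": .., "ax": .., "ay": .., "az": ..}, ...]. A call has 1 to 10 rows; each row is the pose to reach, as a shift and turn from the pose commanded when the call began; what a row does not reach only later rows make up. A row lasts 1/8 s, in which the tool goes at most 62.5 mm and 10.7 degrees, less where a joint would pass 70% of its speed; a pose out of reach is approached as far as the arm can. A call with a gripper value outside its range is refused whole. The fingers move at their own pace and stop on an object; FORCE is the grip in N (left out, the last holds). Time passes only in rows, so rows that repeat a pose let the fingers close. It gives the time, the measured TCP pose, the force, the opening and the grip force at its end, in the units of the state.
- manip.get_state(): the state, without advancing time (a new reading comes with each control period).
- manip.get_image(name): name is "scene" or "top" or "wrist"; returns a dict with "pixels" (400x640x3 uint8, blue, green, red), "depth" (400x640 float32, m along the optical axis (not along the pixel's ray), 0 where there is no reading), "fx", "fy", "cx", "cy" (pixels), "pose" (4x4, takes a point from camera to world coordinates). Camera axes: x right, y down, z forward; pixel columns grow to the right and rows downward; lengths in m; the calibration is good to about 2 mm. A picture is of the moment at which its call begins.
- manip.sign_off(): hands the job in; it is judged then, once.
The state is a dict: "clock": time; "qpos": joint angles; "qd": joint speeds; "effort": joint torques, N m; "position": TCP position; "ee_rot": TCP orientation; "contact_force": force on the tool from outside, world axes, zero at the start; "moment": the same for the moment, N m; "width": finger opening in m; "gripper_force": force on a finger pad.
Only numpy, scipy, OpenCV 4.12 (cv2) and the standard library are available. Lean on these libraries where they do the work, as an engineer would, in place of code of your own. Each camera call takes 0.05 s, during which the arm holds its last target. There are 200 camera calls.

### The job

One piece of crockery stands on the black till mat. Take the scanner from its pad and scan the price card of that piece's colour: point the nose squarely at the middle of the card's label from about 10 cm away and hold it still there for two seconds. Scan no other card and leave the crockery where it is; then stand the scanner gently back upright, nose down, on the middle of its round pad and let go.

Things in the scene. Friction and masses are not known exactly. Their poses are not given: they have to be found in the camera images.
- scanner: Yellow and black pistol-shaped hand scanner, about 0.25 kg, standing nose-down on its pad. Origin: centre of the flat nose face; it reads straight out of the nose, along its own -z, with no trigger to pull. Black nose block 70 (x) x 56 (y) mm, 30 mm high. Centre of mass near its z axis, about 50 mm above the nose face. Nothing on it is higher than 135 mm.
- scanner_grip (a point): Where to grip the scanner: on its z axis, 95 mm above the nose face, inside the yellow flat-sided barrel, which is 50 (x) x 44 (y) mm and runs from 30 to 130 mm above the nose face. Grip across its y from above. Axes as scanner.
- scanner_handle (a point): Rear end of the scanner's black handle, 30 mm wide and thick, which sticks out of the barrel towards -x, level or slightly rising; this point is 104 mm behind the z axis and 110 mm above the nose face. Axes as scanner.
- pad: Charging pad, a fixed black disc 130 mm across and 8 mm thick with a flat top and no rim. Origin: centre of its underside. The scanner starts standing at its centre.
- mat: Till mat, a fixed black rubber square 160 x 160 x 6 mm. Origin: centre of its underside. Just one of the three pieces of crockery stands on it: the one being sold.
- bowl: A white bowl, 124 mm across the rim, 60 mm high. Origin: centre of its underside. It stands on the till mat (centre within 20 mm of the mat's centre), or waits on one of two cork-brown boards more than 150 mm from the mat. Its price card is the white one.
- pot: A copper pot, 104 mm across, 75 mm high, with handles. Origin: centre of its underside. It stands on the till mat (centre within 20 mm of the mat's centre), or waits on one of two cork-brown boards more than 150 mm from the mat. Its price card is the copper one.
- mug: A blue mug, 84 mm across, 95 mm high, one handle at its +y side. Origin: centre of its underside. It stands on the till mat (centre within 20 mm of the mat's centre), or waits on one of two cork-brown boards more than 150 mm from the mat. Its price card is the blue one.
- card_white: The white price card: a white plate 95 (x) x 110 (y) x 6 mm fixed on a sloping white stand, in its middle a white label 54 x 74 mm with black bars. Origin: middle of the label's face, 52 mm above the table. z points straight out of the label, 25 degrees (0.44 rad) from vertical, leaning roughly towards the robot; x runs up the slope, away from the robot. Far edge 73 mm high.
- card_copper: The copper price card: a copper plate 95 (x) x 110 (y) x 6 mm fixed on a sloping copper stand, in its middle a white label 54 x 74 mm with black bars. Origin: middle of the label's face, 52 mm above the table. z points straight out of the label, 25 degrees (0.44 rad) from vertical, leaning roughly towards the robot; x runs up the slope, away from the robot. Far edge 73 mm high.
- card_blue: The blue price card: a blue plate 95 (x) x 110 (y) x 6 mm fixed on a sloping blue stand, in its middle a white label 54 x 74 mm with black bars. Origin: middle of the label's face, 52 mm above the table. z points straight out of the label, 25 degrees (0.44 rad) from vertical, leaning roughly towards the robot; x runs up the slope, away from the robot. Far edge 73 mm high.

How it is judged:
On the way:
1. the scanner is held still, squarely on the label of the card whose colour matches the piece on the mat (((horizontal distance between bowl and mat below 0.08 m and x of card_white in the frame of scanner between -0.02 and 0.02 m and y of card_white in the frame of scanner between -0.02 and 0.02 m and z of card_white in the frame of scanner between -0.16 and -0.05 m and z of scanner in the frame of card_white above 0.04 m and angle between the z axis of scanner and the z axis of card_white, either way round below 0.3 rad and linear speed of scanner below 0.03 m/s and angular speed of scanner below 0.2 rad/s) or (horizontal distance between pot and mat below 0.08 m and x of card_copper in the frame of scanner between -0.02 and 0.02 m and y of card_copper in the frame of scanner between -0.02 and 0.02 m and z of card_copper in the frame of scanner between -0.16 and -0.05 m and z of scanner in the frame of card_copper above 0.04 m and angle between the z axis of scanner and the z axis of card_copper, either way round below 0.3 rad and linear speed of scanner below 0.03 m/s and angular speed of scanner below 0.2 rad/s) or (horizontal distance between mug and mat below 0.08 m and x of card_blue in the frame of scanner between -0.02 and 0.02 m and y of card_blue in the frame of scanner between -0.02 and 0.02 m and z of card_blue in the frame of scanner between -0.16 and -0.05 m and z of scanner in the frame of card_blue above 0.04 m and angle between the z axis of scanner and the z axis of card_blue, either way round below 0.3 rad and linear speed of scanner below 0.03 m/s and angular speed of scanner below 0.2 rad/s))), for 1 s.
At the end, for the whole second after the job is handed in: The scanner stands upright (within 0.08 rad) and at rest, nose down on the pad, its nose centre within 35 mm of the pad's centre, let go; the bowl, pot and mug are within 30 mm of where they stood (horizontal distance between scanner and pad below 0.035 m and z of scanner in the frame of pad between 0.004 and 0.012 m and angle between scanner's own z axis and vertical below 0.08 rad and linear speed of scanner below 0.02 m/s and angular speed of scanner below 0.2 rad/s and contact force between scanner and the fingers below 0.2 N and distance of each of bowl, pot, mug from where it was at the start of the episode below 0.03 m); the robot touches nothing.
It fails at once if a price card of another colour is scanned (scanner still and squarely on its label) ((not (horizontal distance between bowl and mat below 0.08 m) and x of card_white in the frame of scanner between -0.015 and 0.015 m and y of card_white in the frame of scanner between -0.015 and 0.015 m and z of card_white in the frame of scanner between -0.16 and -0.05 m and z of scanner in the frame of card_white above 0.04 m and angle between the z axis of scanner and the z axis of card_white, either way round below 0.25 rad and linear speed of scanner below 0.01 m/s and angular speed of scanner below 0.1 rad/s) or (not (horizontal distance between pot and mat below 0.08 m) and x of card_copper in the frame of scanner between -0.015 and 0.015 m and y of card_copper in the frame of scanner between -0.015 and 0.015 m and z of card_copper in the frame of scanner between -0.16 and -0.05 m and z of scanner in the frame of card_copper above 0.04 m and angle between the z axis of scanner and the z axis of card_copper, either way round below 0.25 rad and linear speed of scanner below 0.01 m/s and angular speed of scanner below 0.1 rad/s) or (not (horizontal distance between mug and mat below 0.08 m) and x of card_blue in the frame of scanner between -0.015 and 0.015 m and y of card_blue in the frame of scanner between -0.015 and 0.015 m and z of card_blue in the frame of scanner between -0.16 and -0.05 m and z of scanner in the frame of card_blue above 0.04 m and angle between the z axis of scanner and the z axis of card_blue, either way round below 0.25 rad and linear speed of scanner below 0.01 m/s and angular speed of scanner below 0.1 rad/s)).
It fails at once if a piece of crockery is pushed more than 40 mm or tipped over (distance of any of bowl, pot, mug from where it was at the start of the episode above 0.04 m or angle between any of bowl, pot, mug's own z axis and vertical above 0.5 rad).
It fails at once if the scanner is dropped or banged onto its pad (over 60 N) (contact force between scanner and pad above 60 N).
It fails at once if the scanner falls over (leans more than 75 degrees) (angle between scanner's own z axis and vertical above 1.3 rad).
It also fails if it takes over 58 s, if anything falls off the work surface, if the arm or the gripper's body presses on something with over 40 N, if the wrist force passes 120 N, or if a joint passes its speed limit or range.

## Working session

There is one attempt and no reset: what is moved stays moved. The work goes in short steps, Python scripts to look and compute and a shell command to move; the robot and the scene stay as the last step left them, time stands still between calls to the robot, and variables do not carry over. Pictures are saved under pics/ and viewed, at most 10 in all, crops included, and the job is handed in when it is done.

```bash
mkdir -p pics; cat > h.py <<'E'
from rig import manip
import numpy as np, cv2, pickle
def grab(n):
    im=manip.get_image(n); pickle.dump(im,open(f'{n}.pkl','wb')); return im
def load(n): return pickle.load(open(f'{n}.pkl','rb'))
def cloud(im):
    d=im['depth']; v,u=np.indices(d.shape)
    p=np.stack([(u-im['cx'])*d/im['fx'],(v-im['cy'])*d/im['fy'],d],-1)
    T=np.array(im['pose']); return p@T[:3,:3].T+T[:3,3]
E
python3 - <<'E'
from h import *
for n in('top','scene'):
    im=grab(n); cv2.imwrite(f'pics/{n}1.png',im['pixels']); print(np.round(im['pose'],3).tolist())
print(manip.get_state(),manip.grip_point_offset)
E
```

```text
[[0.119, -0.973, 0.198, 0.321], [-0.993, -0.116, 0.027, -0.018], [-0.003, -0.2, -0.98, 1.215], [0.0, 0.0, 0.0, 1.0]]
[[0.594, 0.595, -0.541, 1.249], [0.804, -0.425, 0.416, -0.547], [0.018, -0.682, -0.731, 1.075], [0.0, 0.0, 0.0, 1.0]]
{'clock': 0.1, 'qpos': array([-1.44198406e+00,  2.76512268e-01,  1.50599066e+00, -1.25393164e-05,
        1.36067457e+00, -1.20995061e-01]), 'qd': array([ 0.0008396 , -0.00234477, -0.00284075, -0.00157479,  0.00099834,
        0.00165843]), 'effort': array([ 6.90480174e-04, -4.17700195e+01, -2.46404368e+01, -1.59131441e-04,
        5.88630937e-03,  5.71239269e-06]), 'position': array([ 0.14207594, -0.55663893,  0.19234368]), 'ee_rot': array([-7.92389815e-04,  9.92209198e-01,  1.24580413e-01, -9.22792293e-06]), 'contact_force': array([ 0.18269728,  0.49778621, -0.2238867 ]), 'moment': array([-0.00657012, -0.01804631,  0.01835843]), 'gripper_force': 0.0, 'width': 0.08540246112505431} 0.0187
```

View pics/top1.png

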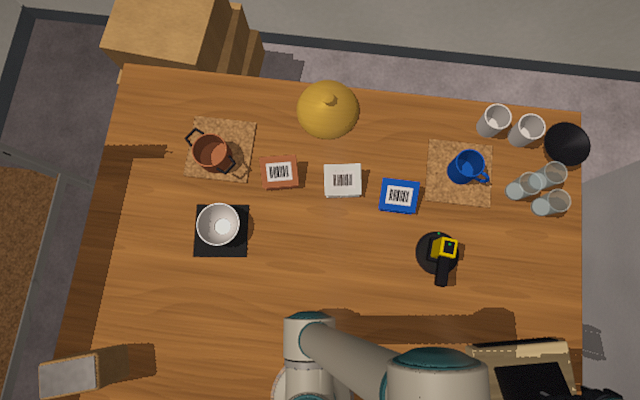

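View pics/scene1.png

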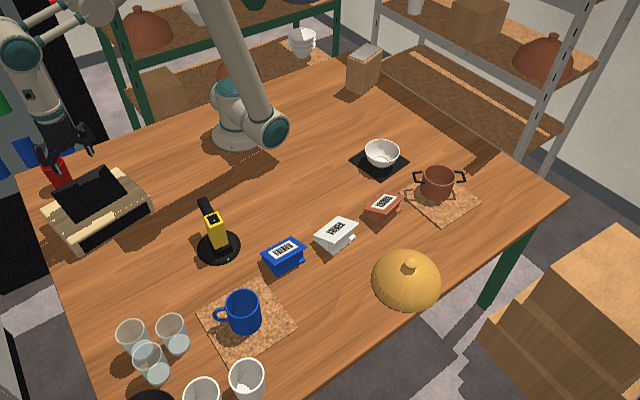

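The white bowl stands on the black mat (top picture, 220,228), so the card to scan is the white one (343,180). The scanner stands at (443,250) with its handle towards the robot. I'll enlarge both.

```bash
python3 - <<'E'
from h import *
im=load('top');P=cloud(im);px=im['pixels']
a=cv2.resize(px[150:210,310:380],None,fx=6,fy=6,interpolation=2)
b=cv2.resize(px[220:295,405:475],None,fx=6,fy=6,interpolation=2)
h=max(a.shape[0],b.shape[0]);c=np.zeros((h,a.shape[1]+b.shape[1],3),np.uint8);c[:a.shape[0],:a.shape[1]]=a;c[:b.shape[0],a.shape[1]:]=b
cv2.imwrite('pics/crop.png',c)
hsv=cv2.cvtColor(px,cv2.COLOR_BGR2HSV)
# card plate
m=np.zeros(px.shape[:2],bool);m[160:200,322:364]=1
m&=(P[...,2]>.025)&(P[...,2]<.085)
Q=P[m];print('card n',len(Q),Q.min(0),Q.max(0))
c0=Q.mean(0)
for _ in range(4):
    u,s,vt=np.linalg.svd(Q-Q.mean(0),full_matrices=False);n=vt[2]*np.sign(vt[2][2]);r=(Q-Q.mean(0))@n;Q=Q[abs(r)<max(.003,1.5*r.std())]
print('plane n',n,'tilt',np.degrees(np.arccos(n[2])),'c',Q.mean(0),len(Q),r.std())
rc=cv2.minAreaRect(Q[:,:2].astype(np.float32));print('rect',rc)
# scanner
m=np.zeros(px.shape[:2],bool);m[220:295,405:475]=1
z=P[...,2]
y=m&(z>.125)&(z<.16);print('barrel top',y.sum(),cv2.minAreaRect(P[y][:,:2].astype(np.float32)),np.median(z[y]))
y=m&(z>.09)&(z<.16);Q=P[y];print('all top',Q.min(0),Q.max(0),cv2.minAreaRect(Q[:,:2].astype(np.float32)))
y=m&(z>.005)&(z<.011);Q=P[y];A=cv2.minEnclosingCircle(Q[:,:2].astype(np.float32));print('pad',A,len(Q))
E
```

```text
card n 1160 [ 0.57460969 -0.07258058  0.02637693] [0.67464576 0.04603821 0.07521279]
plane n [-0.42103255 -0.06358624  0.904814  ] tilt 25.201755784784478 c [ 0.62424286 -0.01430835  0.05164422] 917 0.0015352153648267206
rect ((0.6241338849067688, -0.013707607984542847), (0.08618767559528351, 0.10897728055715561), 8.79306697845459)
barrel top 545 ((0.41318196058273315, -0.3116132915019989), (0.04388423264026642, 0.12817256152629852), 85.06208801269531) 0.13545481104831114
all top [ 0.34688576 -0.33754854  0.09184663] [ 0.47838282 -0.28985554  0.14534743] ((0.4120478928089142, -0.3106316030025482), (0.04462560638785362, 0.13001736998558044), 83.97907257080078)
pad ((0.43125975131988525, -0.32735827565193176), 0.14258816838264465) 583
```

View pics/crop.png

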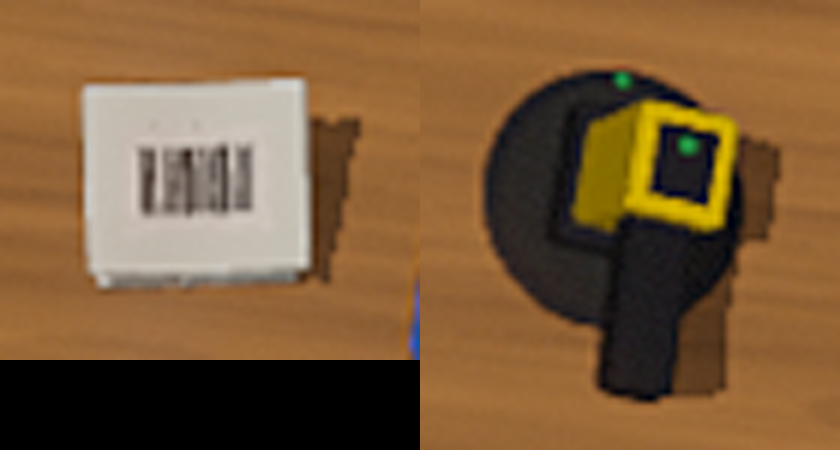

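```bash
python3 - <<'E'
from h import *
from scipy.spatial.transform import Rotation as R
im=load('top');P=cloud(im);px=im['pixels'];T=np.array(im['pose'])
def ray(u,v,z):
    d=T[:3,:3]@[(u-im['cx'])/im['fx'],(v-im['cy'])/im['fy'],1];return T[:3,3]+d*(z-T[2,3])/d[2]
f=lambda x,y,z:ray(405+(x-420)/6-.4,220+y/6-.4,z)
c=[f(x,y,.138) for x,y in((635,97),(740,118),(722,230),(622,212))]
print('barrel',np.mean(c,0));print('edges',[np.round(c[(i+1)%4]-c[i],4) for i in range(4)])
pp=np.array([f(x,y,.008)[:2] for x,y in((484,195),(605,70),(530,97),(512,285),(550,317),(590,327))])
A=np.c_[2*pp,np.ones(len(pp))];s=np.linalg.lstsq(A,(pp**2).sum(1),rcond=None)[0];print('pad',s[:2],np.sqrt(s[2]+s[:2]@s[:2]))
hsv=cv2.cvtColor(px,cv2.COLOR_BGR2HSV);z=P[...,2]
m=np.zeros(z.shape,bool);m[220:295,405:475]=1
k=m&(hsv[...,0]>18)&(hsv[...,0]<35)&(hsv[...,1]>120)&(z>.128)
print('yellow top',k.sum(),cv2.minAreaRect(P[k][:,:2].astype(np.float32)),np.median(z[k]))
# scene view too
k=m&(z>.095)&(hsv[...,2]<60);v,u=np.nonzero(k);lo=k&(np.indices(z.shape)[0]>264);Q=P[lo];print('handle',Q.mean(0),len(Q))
g=lambda x,y:ray(310+x/6-.4,150+y/6-.4,.052)
print('label',np.mean([g(138,148),g(253,146),g(254,210),g(142,214)],0))
E
```

```text
barrel [ 0.45009487 -0.31485154  0.138     ]
edges [array([-0.0038, -0.0469,  0.    ]), array([-0.0503,  0.0051,  0.    ]), array([0.0026, 0.0442, 0.    ]), array([ 0.0515, -0.0024,  0.    ])]
pad [ 0.44340827 -0.31873056] 0.06453066106691542
yellow top 209 ((0.40518733859062195, -0.17495349049568176), (0.05987752974033356, 0.35027939081192017), 18.40267562866211) 0.1375419561616893
handle [ 0.37559771 -0.30395575  0.13078301] 268
label [ 0.62268439 -0.01564483  0.052     ]
```

```bash
python3 -m pendant '[{"jaw":1,"tx":5,"ty":4,"tz":0.5,"az":-4},{"jaw":1,"tx":10,"ty":8,"tz":1,"az":-8},{"jaw":1,"tx":15,"ty":12,"tz":1,"az":-12},{"jaw":1,"tx":20,"ty":16,"tz":1,"az":-16},{"jaw":1,"tx":25,"ty":20,"tz":1,"az":-19.3},{"jaw":1,"tx":28.5,"ty":22.7,"tz":1,"az":-19.3},{"jaw":1,"tx":30.5,"ty":24.2,"tz":1,"az":-19.3},{"jaw":1,"tx":30.5,"ty":24.2,"tz":1,"az":-19.3},{"jaw":1,"tx":30.5,"ty":24.2,"tz":1,"az":-19.3}]' 40
python3 - <<'E'
from h import *
im=grab('wrist');cv2.imwrite('pics/w1.png',im['pixels'])
P=cloud(im);z=P[...,2];print(manip.get_state()['position'],manip.get_state()['ee_rot'])
px=im['pixels'];hsv=cv2.cvtColor(px,cv2.COLOR_BGR2HSV)
k=(hsv[...,0]>18)&(hsv[...,0]<35)&(hsv[...,1]>120)&(z>.128)&(z<.145)&(abs(P[...,0]-.45)<.08)&(abs(P[...,1]+.315)<.06)
Q=P[k];print(k.sum(),cv2.minAreaRect(Q[:,:2].astype(np.float32)),np.median(z[k]))
h=(z>.1)&(z<.15)&(P[...,0]<.40)&(P[...,0]>.33)&(abs(P[...,1]+.31)<.05);print(h.sum(),cv2.minAreaRect(P[h][:,:2].astype(np.float32)) if h.sum()>5 else 0)
E
```

```text
[ 0.1420436  -0.55671207  0.192422  ] [-7.09200787e-04  9.92211632e-01  1.24561530e-01 -2.15134770e-05]
0 ((0.0, 0.0), (0.0, 0.0), 0.0) nan
0 0invalid input at $[0]: expected keys jaw, tx, ty, tz, ax, ay, az
  return _methods._mean(a, axis=axis, dtype=dtype,
  ret = ret.dtype.type(ret / rcount)
```

View pics/w1.png

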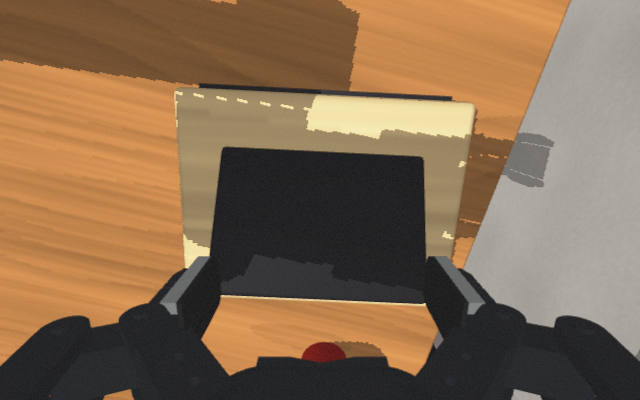

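The call was refused because every row needs all the keys. The wrist picture shows only the tray (320,220) under the start pose, so the arm hasn't moved.

```bash
python3 -m pendant '[{"jaw":1,"tx":5,"ty":4,"tz":0.5,"ax":0,"ay":0,"az":-4},{"jaw":1,"tx":10,"ty":8,"tz":1,"ax":0,"ay":0,"az":-8},{"jaw":1,"tx":15,"ty":12,"tz":1,"ax":0,"ay":0,"az":-12},{"jaw":1,"tx":20,"ty":16,"tz":1,"ax":0,"ay":0,"az":-16},{"jaw":1,"tx":25,"ty":20,"tz":1,"ax":0,"ay":0,"az":-19.3},{"jaw":1,"tx":28.5,"ty":22.7,"tz":1,"ax":0,"ay":0,"az":-19.3},{"jaw":1,"tx":30.5,"ty":24.2,"tz":1,"ax":0,"ay":0,"az":-19.3},{"jaw":1,"tx":30.5,"ty":24.2,"tz":1,"ax":0,"ay":0,"az":-19.3},{"jaw":1,"tx":30.5,"ty":24.2,"tz":1,"ax":0,"ay":0,"az":-19.3}]' 40
python3 - <<'E'
from h import *
im=grab('wrist');cv2.imwrite('pics/w2.png',im['pixels'])
P=cloud(im);z=P[...,2];print(manip.get_state()['position'],manip.get_state()['ee_rot'])
px=im['pixels'];hsv=cv2.cvtColor(px,cv2.COLOR_BGR2HSV)
k=(hsv[...,0]>18)&(hsv[...,0]<35)&(hsv[...,1]>120)&(z>.128)&(z<.145)&(abs(P[...,0]-.45)<.08)&(abs(P[...,1]+.315)<.06)
Q=P[k];print(k.sum(),cv2.minAreaRect(Q[:,:2].astype(np.float32)) if k.sum() else 0,np.median(z[k]))
h=(z>.1)&(z<.15)&(P[...,0]<.40)&(P[...,0]>.33)&(abs(P[...,1]+.31)<.05);print(h.sum(),cv2.minAreaRect(P[h][:,:2].astype(np.float32)) if h.sum()>5 else 0)
E
```

```text
clock: 1.27
position: [0.4464, -0.3155, 0.2028]
ee_rot: [0.0, 0.999, -0.044, -0.001]
contact_force: [0.2, -0.1, 0.1]
width: 0.0855
gripper_force: 0.0
[ 0.44623971 -0.31583078  0.20295317] [ 1.57633109e-04  9.99033087e-01 -4.39621853e-02 -4.39791581e-04]
2202 ((0.4511184096336365, -0.31695497035980225), (0.043475884944200516, 0.05019912123680115), 83.69772338867188) 0.13696172142262553
2040 ((0.37584060430526733, -0.30843988060951233), (0.030024714767932892, 0.05097352713346481), 84.40533447265625)
```

View pics/w2.png

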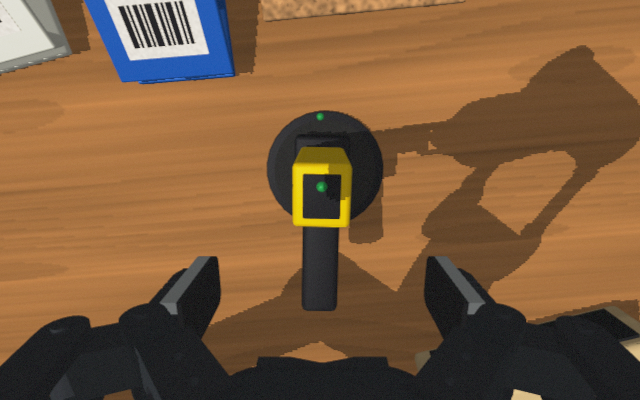

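The barrel is centred under the gripper and needs only a small correction: barrel at (0.451,-0.317), yaw about -6°. Descend and grip.

```bash
python3 -m pendant '[{"jaw":1,"tx":0.45,"ty":-0.12,"tz":-1,"ax":0,"ay":0,"az":-1},{"jaw":1,"tx":0.45,"ty":-0.12,"tz":-4,"ax":0,"ay":0,"az":-1},{"jaw":1,"tx":0.45,"ty":-0.12,"tz":-7,"ax":0,"ay":0,"az":-1},{"jaw":1,"tx":0.45,"ty":-0.12,"tz":-10,"ax":0,"ay":0,"az":-1},{"jaw":1,"tx":0.45,"ty":-0.12,"tz":-11.9,"ax":0,"ay":0,"az":-1},{"jaw":1,"tx":0.45,"ty":-0.12,"tz":-11.9,"ax":0,"ay":0,"az":-1},{"jaw":-1,"tx":0.45,"ty":-0.12,"tz":-11.9,"ax":0,"ay":0,"az":-1},{"jaw":-1,"tx":0.45,"ty":-0.12,"tz":-11.9,"ax":0,"ay":0,"az":-1},{"jaw":-1,"tx":0.45,"ty":-0.12,"tz":-11.9,"ax":0,"ay":0,"az":-1},{"jaw":-1,"tx":0.45,"ty":-0.12,"tz":-11.9,"ax":0,"ay":0,"az":-1}]' 50
python3 -m pendant '[{"jaw":-1,"tx":0,"ty":0,"tz":0,"ax":0,"ay":0,"az":0},{"jaw":-1,"tx":0,"ty":0,"tz":0,"ax":0,"ay":0,"az":0},{"jaw":-1,"tx":0,"ty":0,"tz":0,"ax":0,"ay":0,"az":0}]'
python3 - <<'E'
from h import *
from scipy.spatial.transform import Rotation as R
s=manip.get_state();print(s['position'],s['ee_rot'])
az=8.7;C=R.from_euler('ZY',[az,-25.],degrees=True);n=C.apply([0,0,1]);print('n',n)
G=R.from_euler('Z',-6,degrees=True)
print('rotvec',np.degrees((C*G.inv()).as_rotvec()))
t=np.array([.6235,-.0147,.0515])+n*(.10+.0763);print('tcp',t,'shift cm',(t-s['position'])*100)
E
```

```text
clock: 2.58
position: [0.4524, -0.3168, 0.0854]
ee_rot: [0.001, 0.999, -0.052, 0.001]
contact_force: [-0.3, 0.8, 6.5]
width: 0.0427
gripper_force: 52.1
clock: 2.95
position: [0.4524, -0.3167, 0.0854]
ee_rot: [0.001, 0.999, -0.052, 0.001]
contact_force: [-0.8, 1.4, 6.0]
width: 0.0424
gripper_force: 52.1
[ 0.45240023 -0.31673405  0.08539584] [ 6.72928812e-04  9.98634255e-01 -5.22322410e-02  9.82805616e-04]
n [-0.41775557 -0.06392558  0.90630779]
rotvec [  0.59059191 -25.06086059  14.46552567]
tcp [ 0.54984969 -0.02597008  0.21128206] shift cm [ 9.74494657 29.07639667 12.5886218 ]
```

```bash
python3 -m pendant '[{"jaw":-1,"tx":0,"ty":0,"tz":1,"ax":0,"ay":0,"az":0},{"jaw":-1,"tx":0,"ty":0,"tz":4,"ax":0,"ay":0,"az":0},{"jaw":-1,"tx":0,"ty":0,"tz":8,"ax":0,"ay":0,"az":0},{"jaw":-1,"tx":0,"ty":1,"tz":12,"ax":0,"ay":0,"az":0},{"jaw":-1,"tx":1,"ty":4,"tz":14,"ax":0,"ay":-3,"az":2},{"jaw":-1,"tx":2.4,"ty":8,"tz":14,"ax":0,"ay":-7,"az":4},{"jaw":-1,"tx":4,"ty":12,"tz":14,"ax":0.1,"ay":-10,"az":6},{"jaw":-1,"tx":5.4,"ty":16,"tz":14,"ax":0.2,"ay":-13,"az":8},{"jaw":-1,"tx":6.7,"ty":20,"tz":13.5,"ax":0.3,"ay":-17,"az":10},{"jaw":-1,"tx":8,"ty":24,"tz":13,"ax":0.5,"ay":-21,"az":12}]' 
python3 - <<'E'
from h import *
from scipy.spatial.transform import Rotation as R
im=grab('top');cv2.imwrite('pics/t2.png',cv2.resize(im['pixels'][120:300,280:480],None,fx=3,fy=3))
s=manip.get_state();print(s['position'],s['width'])
E
```

```text
clock: 4.2
position: [0.5309, -0.0748, 0.2136]
ee_rot: [-0.014, 0.982, 0.054, 0.182]
contact_force: [0.9, 0.6, -3.3]
width: 0.0427
gripper_force: 51.9
[ 0.52830032 -0.06937295  0.21176299] 0.04229975546314269
```

View pics/t2.png

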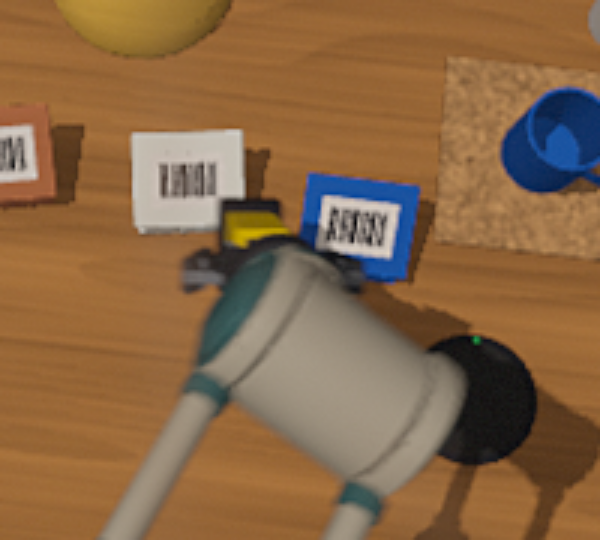

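The scanner is held in the jaws at crop (255,235). The white card is ahead at (187,180), and the pad is now fully visible at (478,400).

```bash
python3 - <<'E'
from h import *
from scipy.spatial.transform import Rotation as R
f=lambda v:R.from_rotvec(v,degrees=True)
print(np.degrees((f([.6,-25.06,14.47])*f([.5,-21,12]).inv()).as_rotvec()))
im=load('top');P=cloud(im);z=P[...,2];k=im['pixels'].max(2)<75
k&=(z>.004)&(z<.013)&(abs(P[...,0]-.445)<.09)&(abs(P[...,1]+.317)<.09)
Q=P[k][:,:2].astype(np.float32);q=cv2.convexHull(Q);print(k.sum(),cv2.minEnclosingCircle(Q),cv2.fitEllipse(q),Q.min(0),Q.max(0))
E
```

```text
[ 0.07293854 -4.06239635  2.46695472]
955 ((0.44590848684310913, -0.3197177052497864), 0.06499358266592026) ((0.4453682601451874, -0.31817686557769775), (0.12626580893993378, 0.13005846738815308), 170.29103088378906) [ 0.38162094 -0.3827629 ] [ 0.50861865 -0.27127084]
```

```bash
python3 -m pendant '[{"jaw":-1,"tx":0.9,"ty":2.6,"tz":-0.2,"ax":0,"ay":-2,"az":1.2},{"jaw":-1,"tx":1.5,"ty":4.3,"tz":-0.4,"ax":0,"ay":-3.5,"az":2},{"jaw":-1,"tx":1.75,"ty":5.1,"tz":-0.4,"ax":0,"ay":-4.1,"az":2.5},{"jaw":-1,"tx":1.75,"ty":5.1,"tz":-0.4,"ax":0,"ay":-4.1,"az":2.5},{"jaw":-1,"tx":1.75,"ty":5.1,"tz":-0.4,"ax":0,"ay":-4.1,"az":2.5},{"jaw":-1,"tx":1.75,"ty":5.1,"tz":-0.4,"ax":0,"ay":-4.1,"az":2.5}]'
python3 - <<'E'
from h import *
from scipy.spatial.transform import Rotation as R
s=manip.get_state();p=s['position'];q=s['ee_rot'];Rt=R.from_quat(np.r_[q[1:],q[0]])
C=R.from_euler('ZY',[8.7,-25.],degrees=True);t=np.array([.6235,-.0147,.0515])
print('label in tool',Rt.inv().apply(t-p),'angle',np.degrees(np.arccos(-Rt.apply([0,0,1])@C.apply([0,0,1]))))
im=grab('wrist');cv2.imwrite('pics/w3.png',im['pixels'])
im=grab('scene');cv2.imwrite('pics/s3.png',cv2.resize(im['pixels'][130:280,180:430],None,fx=3,fy=3))
E
```

```text
clock: 5.0
position: [0.5493, -0.0261, 0.2102]
ee_rot: [-0.016, 0.973, 0.074, 0.216]
contact_force: [0.2, -0.2, -2.4]
width: 0.0429
gripper_force: 52.6
label in tool [ 0.00088263 -0.00029177  0.17559217] angle 0.0898556557973983
```

View pics/w3.png

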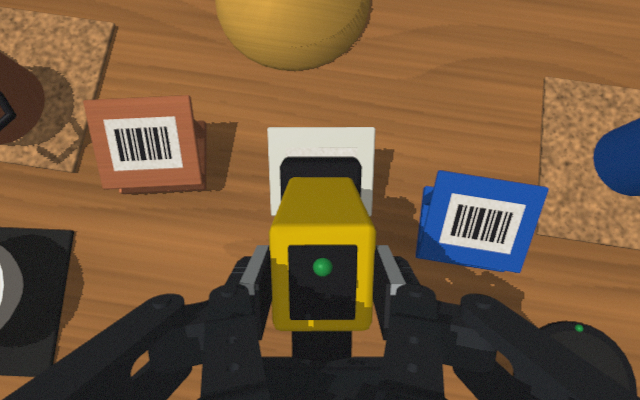

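View pics/s3.png

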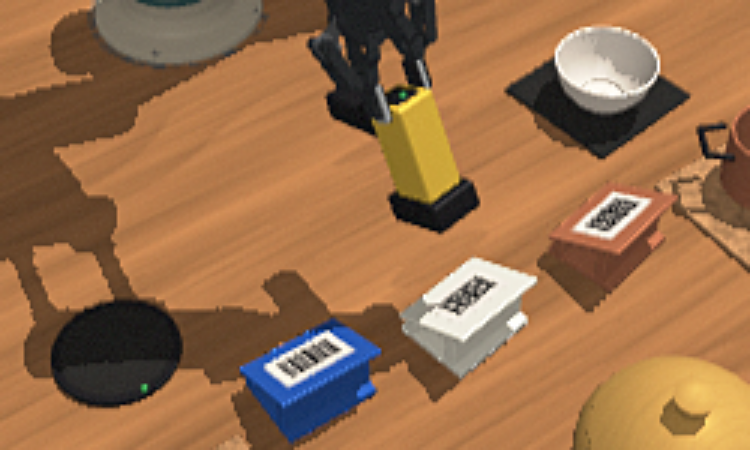

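The wrist picture shows the nose centred on the white label at (320,170), with the barrel top at (322,280). The scene picture agrees. I'll hold for two seconds and check from the barrel's top face whether the scanner slipped.

```bash
R='{"jaw":-1,"tx":0,"ty":0,"tz":0,"ax":0,"ay":0,"az":0}'; python3 -m pendant '[{"jaw":-1,"tx":0,"ty":0,"tz":0,"ax":0,"ay":0,"az":0},{"jaw":-1,"tx":0,"ty":0,"tz":0,"ax":0,"ay":0,"az":0},{"jaw":-1,"tx":0,"ty":0,"tz":0,"ax":0,"ay":0,"az":0},{"jaw":-1,"tx":0,"ty":0,"tz":0,"ax":0,"ay":0,"az":0},{"jaw":-1,"tx":0,"ty":0,"tz":0,"ax":0,"ay":0,"az":0},{"jaw":-1,"tx":0,"ty":0,"tz":0,"ax":0,"ay":0,"az":0},{"jaw":-1,"tx":0,"ty":0,"tz":0,"ax":0,"ay":0,"az":0},{"jaw":-1,"tx":0,"ty":0,"tz":0,"ax":0,"ay":0,"az":0}]'
python3 - <<'E'
from h import *
from scipy.spatial.transform import Rotation as R
im=grab('wrist');s=manip.get_state();q=s['ee_rot'];Rt=R.from_quat(np.r_[q[1:],q[0]]);P=cloud(im)
L=(P-s['position'])@Rt.as_matrix()   # tool coords
v,u=np.indices(im['depth'].shape)
Q=L[(u>273)&(u<370)&(v>225)&(v<328)]
Q=Q[abs(Q[:,2]-np.median(Q[:,2]))<.02]
for _ in range(5):
    U,S,V=np.linalg.svd(Q-Q.mean(0),full_matrices=False);n=V[2]*-np.sign(V[2][2]);r=(Q-Q.mean(0))@n;Q=Q[abs(r)<max(.0015,1.5*r.std())]
print('top normal in tool',n,'centre',Q.mean(0),Q.min(0),Q.max(0),len(Q),r.std())
print(cv2.minAreaRect(Q[:,:2].astype(np.float32)))
w=[.6235,-.0147,.0515]; print('label in tool',Rt.inv().apply(np.array(w)-s['position']))
m=(u>268)&(u<375)&(v>128)&(v<150);W=P[m];W=W[W[:,2]>.04];print('card far edge',W.min(0),W.max(0))
E
```

```text
clock: 6.1
position: [0.5492, -0.0254, 0.2102]
ee_rot: [-0.016, 0.973, 0.075, 0.216]
contact_force: [0.1, 0.3, -2.5]
width: 0.0426
gripper_force: 52.6
top normal in tool [ 0.0195448   0.01117119 -0.99974657] centre [ 0.00051759  0.00177906 -0.05272596] [-0.02363532 -0.01862835 -0.0545371 ] [ 0.02252834  0.02218298 -0.05066657] 8135 0.0008113563505610397
((-0.0004860907793045044, 0.0018960610032081604), (0.04612789675593376, 0.04080706834793091), 0.3236372172832489)
label in tool [0.0009609  0.00053083 0.17549927]
card far edge [ 0.5355665  -0.06576206  0.05932371] [0.67154606 0.04298681 0.40223435]
```

No slip: tilt is about 1° and the label is within a few mm. I'll finish the hold, then bring the scanner back above the pad.

```bash
python3 -m pendant '[{"jaw":-1,"tx":0,"ty":0,"tz":0,"ax":0,"ay":0,"az":0},{"jaw":-1,"tx":0,"ty":0,"tz":0,"ax":0,"ay":0,"az":0},{"jaw":-1,"tx":0,"ty":0,"tz":0,"ax":0,"ay":0,"az":0},{"jaw":-1,"tx":0,"ty":0,"tz":0,"ax":0,"ay":0,"az":0},{"jaw":-1,"tx":0,"ty":0,"tz":0,"ax":0,"ay":0,"az":0},{"jaw":-1,"tx":0,"ty":0,"tz":0,"ax":0,"ay":0,"az":0},{"jaw":-1,"tx":0,"ty":0,"tz":0,"ax":0,"ay":0,"az":0},{"jaw":-1,"tx":0,"ty":0,"tz":0,"ax":0,"ay":0,"az":0}]'
python3 -m pendant '[{"jaw":-1,"tx":-1,"ty":-2,"tz":0.5,"ax":0,"ay":2,"az":-1},{"jaw":-1,"tx":-2.2,"ty":-6,"tz":1,"ax":-0.1,"ay":6,"az":-3.3},{"jaw":-1,"tx":-3.6,"ty":-10,"tz":1,"ax":-0.2,"ay":9,"az":-5.2},{"jaw":-1,"tx":-5,"ty":-14,"tz":1,"ax":-0.3,"ay":12.5,"az":-7.2},{"jaw":-1,"tx":-6.4,"ty":-18.5,"tz":1,"ax":-0.4,"ay":16,"az":-9.2},{"jaw":-1,"tx":-7.8,"ty":-22.5,"tz":0,"ax":-0.5,"ay":19.5,"az":-11.2},{"jaw":-1,"tx":-9.2,"ty":-26.5,"tz":-1.5,"ax":-0.6,"ay":23,"az":-13.3},{"jaw":-1,"tx":-10.1,"ty":-29.2,"tz":-3.5,"ax":-0.6,"ay":25.1,"az":-14.5},{"jaw":-1,"tx":-10.1,"ty":-29.2,"tz":-5.5,"ax":-0.6,"ay":25.1,"az":-14.5},{"jaw":-1,"tx":-10.1,"ty":-29.2,"tz":-5.5,"ax":-0.6,"ay":25.1,"az":-14.5}]'
python3 - <<'E'
from h import *
im=grab('wrist');s=manip.get_state();P=cloud(im);z=P[...,2];print(s['position'],s['ee_rot'])
hsv=cv2.cvtColor(im['pixels'],cv2.COLOR_BGR2HSV)
k=(abs(P[...,0]-.446)<.05)&(abs(P[...,1]+.317)<.05)&(z>.17)&(z<.23)&(hsv[...,1]>120)&(hsv[...,0]>18)&(hsv[...,0]<35)
Q=P[k];zt=np.percentile(Q[:,2],90);Q=Q[Q[:,2]>zt-.006];print(len(Q),cv2.minAreaRect(Q[:,:2].astype(np.float32)),np.median(Q[:,2]))
A=np.c_[Q[:,:2],np.ones(len(Q))];print('slope',np.linalg.lstsq(A,Q[:,2],rcond=None)[0])
E
```

```text
clock: 7.15
position: [0.5491, -0.0254, 0.2101]
ee_rot: [-0.016, 0.973, 0.075, 0.216]
contact_force: [-0.4, -0.5, -2.5]
width: 0.0427
gripper_force: 52.6
clock: 8.4
position: [0.4476, -0.3169, 0.1534]
ee_rot: [-0.001, 0.999, -0.052, -0.001]
contact_force: [-0.7, 0.5, -2.8]
width: 0.0422
gripper_force: 52.8
[ 0.44831839 -0.3172833   0.15473478] [ 1.55022771e-04  9.98641971e-01 -5.20974998e-02 -2.00501631e-04]
6295 ((0.446807861328125, -0.318733274936676), (0.0439831018447876, 0.0503213033080101), 83.41790771484375) 0.20516863635493487
slope [-0.02146493  0.0172755   0.22014307]
```

The scanner is upright at (0.447,-0.319), right over the pad centre. Lower gently.

```bash
python3 -m pendant '[{"jaw":-1,"tx":0,"ty":0,"tz":-2,"ax":0,"ay":0,"az":0},{"jaw":-1,"tx":0,"ty":0,"tz":-4,"ax":0,"ay":0,"az":0},{"jaw":-1,"tx":0,"ty":0,"tz":-5.5,"ax":0,"ay":0,"az":0},{"jaw":-1,"tx":0,"ty":0,"tz":-6.1,"ax":0,"ay":0,"az":0},{"jaw":-1,"tx":0,"ty":0,"tz":-6.4,"ax":0,"ay":0,"az":0},{"jaw":-1,"tx":0,"ty":0,"tz":-6.6,"ax":0,"ay":0,"az":0},{"jaw":-1,"tx":0,"ty":0,"tz":-6.7,"ax":0,"ay":0,"az":0},{"jaw":-1,"tx":0,"ty":0,"tz":-6.8,"ax":0,"ay":0,"az":0},{"jaw":-1,"tx":0,"ty":0,"tz":-6.8,"ax":0,"ay":0,"az":0}]'
```

```text
clock: 9.57
position: [0.4482, -0.3174, 0.0872]
ee_rot: [0.001, 0.999, -0.052, -0.0]
contact_force: [0.0, 0.6, -2.1]
width: 0.0426
gripper_force: 52.7
```

```bash
python3 -m pendant '[{"jaw":-1,"tx":0,"ty":0,"tz":-0.1,"ax":0,"ay":0,"az":0},{"jaw":-1,"tx":0,"ty":0,"tz":-0.1,"ax":0,"ay":0,"az":0},{"jaw":-1,"tx":0,"ty":0,"tz":-0.2,"ax":0,"ay":0,"az":0},{"jaw":-1,"tx":0,"ty":0,"tz":-0.2,"ax":0,"ay":0,"az":0}]'
```

```text
clock: 10.07
position: [0.4483, -0.3175, 0.0855]
ee_rot: [0.001, 0.999, -0.052, 0.0]
contact_force: [-0.9, 1.1, -0.2]
width: 0.0426
gripper_force: 53.1
```

```bash
python3 -m pendant '[{"jaw":-1,"tx":0,"ty":0,"tz":-0.06,"ax":0,"ay":0,"az":0},{"jaw":-1,"tx":0,"ty":0,"tz":-0.06,"ax":0,"ay":0,"az":0},{"jaw":0.3,"tx":0,"ty":0,"tz":-0.06,"ax":0,"ay":0,"az":0},{"jaw":1,"tx":0,"ty":0,"tz":-0.06,"ax":0,"ay":0,"az":0},{"jaw":1,"tx":0,"ty":0,"tz":-0.06,"ax":0,"ay":0,"az":0},{"jaw":1,"tx":0,"ty":0,"tz":-0.06,"ax":0,"ay":0,"az":0},{"jaw":1,"tx":0,"ty":0,"tz":-0.06,"ax":0,"ay":0,"az":0},{"jaw":1,"tx":0,"ty":0,"tz":-0.06,"ax":0,"ay":0,"az":0}]'
python3 -m pendant '[{"jaw":1,"tx":0,"ty":0,"tz":1.5,"ax":0,"ay":0,"az":0},{"jaw":1,"tx":0,"ty":0,"tz":4,"ax":0,"ay":0,"az":0},{"jaw":1,"tx":0,"ty":0,"tz":7,"ax":0,"ay":0,"az":0},{"jaw":1,"tx":0,"ty":0,"tz":10,"ax":0,"ay":0,"az":0},{"jaw":1,"tx":0,"ty":0,"tz":13,"ax":0,"ay":0,"az":0},{"jaw":1,"tx":0,"ty":0,"tz":13,"ax":0,"ay":0,"az":0},{"jaw":1,"tx":0,"ty":0,"tz":13,"ax":0,"ay":0,"az":0}]'
python3 - <<'E'
from h import *
im=grab('wrist');cv2.imwrite('pics/w5.png',im['pixels']);P=cloud(im);z=P[...,2]
hsv=cv2.cvtColor(im['pixels'],cv2.COLOR_BGR2HSV)
k=(abs(P[...,0]-.446)<.05)&(abs(P[...,1]+.317)<.05)&(z>.13)&(z<.145)&(hsv[...,1]>120)&(hsv[...,0]>18)&(hsv[...,0]<35)
Q=P[k];print(len(Q),cv2.minAreaRect(Q[:,:2].astype(np.float32)),np.median(Q[:,2]))
E
```

```text
clock: 11.08
position: [0.4482, -0.3174, 0.0845]
ee_rot: [0.001, 0.999, -0.052, -0.0]
contact_force: [-0.4, -0.7, -0.5]
width: 0.0854
gripper_force: 0.0
clock: 11.95
position: [0.4478, -0.3171, 0.2144]
ee_rot: [0.0, 0.999, -0.052, -0.0]
contact_force: [-0.8, -0.4, 0.6]
width: 0.0853
gripper_force: 0.0
2017 ((0.44783449172973633, -0.31733256578445435), (0.04400165006518364, 0.0493505485355854), 83.85055541992188) 0.13694349562066055
```

View pics/w5.png

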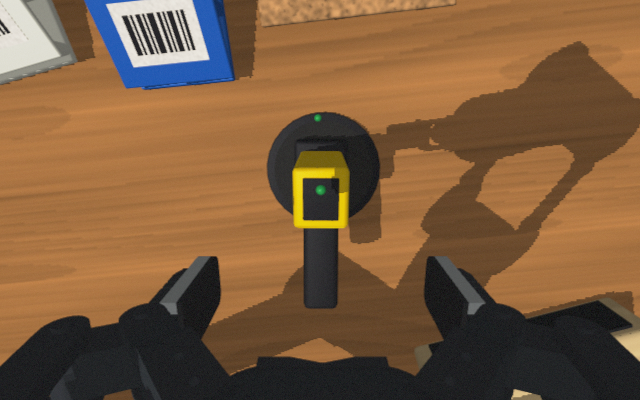

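The scanner stands upright on the pad at (322,170), and the gripper is clear above it.

```bash
python3 -c "from rig import manip; print(manip.sign_off())"
```

```text
the job is handed in; nothing more can be done
None
```

I held the scanner on the white card for over two seconds (the white bowl was on the mat), stood it back upright within a few mm of the pad's centre, let go, and handed the job in at about 12 s; the hand-in gave no verdict.

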